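# Tighten the grinder's recessed locking screw with the hex key

### The arm

A 6-joint arm with a two-finger parallel gripper is mounted at the origin on the work surface; the furniture and walls round the work are solid. World frame = base frame: x ahead of the robot, y to its left, z up, the work surface at z = 0. Lengths are in m, angles in rad, forces in N, time in s.
With the tool pointing down it reaches from about 0.35 to 0.95 m from the base axis. Payload 17.4 kg.
Tool frame: the origin (TCP) lies on the centre line of the jaws, within the pads' length; the fingertips stand 8 mm ahead of it and the grasp point (between the pads) lies 11 mm behind it (manip.tips_ahead is the distance from the TCP to the fingertips, in m); z points along the fingers, y is the line along which they close (so a half turn about z gives the same grasp; the last joint's range is limited). The gripper opens to 93 mm and grips with 3 to 60 N. Pads are 15 mm wide; open, the fingers measure 128 mm over their backs; the gripper's body (75 mm by 188 mm) begins 65 mm behind the grasp point.
Start: joints at [1.173, 0.116, 1.442, -0, 1.584, -0.038], TCP at [0.238, 0.632, 0.227] pointing down, gripper open.
Joint ranges: [-2.83, 2.83], [-0.83, 2.19], [0.07, 2.5], [-1.14, 4.28], [0.01, 3], [-2.97, 2.97]. Speed limits (rad/s): [1.89, 1.89, 2.22, 3.14, 3.14, 3.14].

### API

Orientations are given as a 3x3 rotation matrix whose columns are the frame's x, y, z axes.
In Python, from bench import manip, viewer gives the robot as it stands.
- The arm moves only by the tool drive_tool, never from a script. Its argument "deltas" is a list of rows, each a list of 5 numbers: the finger opening in cm, from 0 to 9.3, then the shift along the tool's x, y, z in cm, then the turn about the tool's z in rad. A call has exactly 10 rows; each row shifts and turns the commanded pose from where the row before left it, along the tool's axes as they then stand; what a row does not reach is not made up. A row lasts 1/10 s, in which the tool goes at most 50 mm and 8.59 degrees, less where a joint would pass 70% of its speed; a pose out of reach is approached as far as the arm can. A call with a gripper value outside its range is refused whole. The fingers move at their own pace and stop on an object; the grip force is fixed at half the most. Time passes only in rows, so rows that do not move let the fingers close, or fill a call up. It gives the time, the measured TCP pose, the force, the opening and the grip force at its end, in the units of the state.
- manip.observe(): the state, without advancing time (a new reading comes with each control period).
- viewer.read_camera(name): name is "scene" or "top" or "wrist"; returns a dict with "pixels" (480x640x3 uint8, red, green, blue), "fx", "fy", "cx", "cy" (pixels), "eye" and "attitude" of the camera in the world. Camera axes: x right, y up, looking along -z (the intrinsics and any distortion apply to the point x, -y, -z); pixel columns grow to the right and rows downward; lengths in m; the calibration is good to about 2 mm. A picture is of the moment at which its call begins. There is no depth.
- manip.job_done(): hands the job in; it is judged then, once.
The state is a dict: "time": time; "joints": joint angles; "joint_velocities": joint speeds; "tau": joint torques, N m; "ee_pos": TCP position; "tcp_rot": TCP orientation; "force": force on the tool from outside, world axes, zero at the start; "ft_torque": the same for the moment, N m; "grip_width": finger opening in m; "gripper_force": force on a finger pad.
Only numpy, scipy, OpenCV 4.12 (cv2) and the standard library are available. Lean on these libraries where they do the work, as an engineer would, in place of code of your own. Each camera call takes 0.05 s, during which the arm holds its last target. There are 200 camera calls.

### The job

The locking screw deep in the coffee grinder is loose. Take the T-handled hex key from its round wooden stand, lower it into the well in the grinder's top and, pressing only lightly so as not to overload the sprung part that carries the screw, turn it until it drops fully into the hidden hex socket; then turn it clockwise until the screw is up against its stop. Finally put the key back upright in its stand, all the way down, and let go, leaving the things round about where they are.

Things in the scene. Friction and masses are not known exactly. Their poses are not given: they have to be found in the camera images.
- hex_key: T-handled hex key, 0.2 to 0.31 kg, standing upright in the stand at the start. Origin at the centre of its flat lower tip, z up along the shank. Shank: steel hexagonal bar 20 mm across flats (23.1 over corners, a corner on +x), 102 mm long, lower 1 mm chamfered. On it a black handle bar 90 mm long (key's x), 25 mm wide (y), 18 mm high, 102 to 120 mm above the tip
- key_grip (a point): centre of the key's handle bar, on the shank's axis, 111 mm above the tip
- grinder: coffee grinder without its hopper, fixed to the worktop: grey base 150 x 116 x 50 mm (x, y, z) with a dial and spout on its front (-x), and on it a round metal tower 88 mm across whose flat top is 100 mm above the worktop. Origin under the tower's axis, z up
- well_mouth (a point): centre of the mouth of the round well in the tower's top, 100 mm above the worktop: bore 24.4 mm (countersunk to 32 mm over the top 4 mm), straight down, 30 mm deep to the face of the screw. A misaligned key's tip stops on that face (sinking 1 or 2 mm at most)
- socket_floor (a point): centre of the floor of the hex socket in the screw's face, 46 mm below the well's mouth: a fully seated key's tip is here. The socket is 20.8 mm across flats, 16 mm deep. The angle of its flats is unknown, differs each time and no measured value gives it; aligned to within about 4 degrees, at any of the six angles, the key goes in 16 mm; if it catches part way, small turns free it
- screw (a joint): turn of the locking screw in rad, growing clockwise seen from above; 0 is loosest, a firm stop at 1.2 is tight. It starts between 0 and 0.35 and stays where it is left; turning it takes about 0.35 N m, the key's play in the socket is about 4 degrees either way, and a key rubbed lightly on its face does not turn it. It does not tell the angle of the socket's flats
- carrier (a joint): how far the sprung carrier that bears the screw is pushed down, in m: 0 at rest. It starts to give at about 6 N of downward push on the screw and sinks 1 mm for each further 8 N; 2.5 mm (about 25 N) is too much, 4 mm is its end. It springs back. Turning the key does not load it
- stand: round turned wooden key stand, fixed to the worktop, 76 mm across (86 mm at the foot) and 60 mm high, origin under its centre; a round blind hole of 28 mm with a 3 mm chamfer goes 45 mm down from the centre of its top
- stand_floor (a point): centre of the floor of the stand's hole, 15 mm above the worktop: the key's tip stands here
- tablet_bottle: small bottle with black cap, 55 mm across, 95 mm high, origin under its centre; to be left alone
- spice_jar: spice jar, 45 mm across, 106 mm high, origin under its centre; to be left alone
Things that resemble listed ones, but are neither listed nor needed, are in the scene too. There is more than one size of the hex_key; the job needs the middle-sized. What is meant by the stand is not orange, and is the larger of those in its own colour.

How it is judged:
By the outcome, as a careful person would: the job done as asked, in the order asked, and still so for the second after the job is handed in, with the robot touching nothing.
It also fails if it takes over 64 s, if anything falls off the work surface, if the arm or the gripper's body presses on something with over 40 N, if the wrist force passes 120 N, or if a joint passes its speed limit or range.

## Working session

There is one attempt and no reset: what is moved stays moved. The work goes in short steps, Python scripts to look and compute and a tool call to move; the robot and the scene stay as the last step left them, time stands still between calls to the robot, and variables do not carry over. Pictures are saved under pics/ and viewed, at most 12 in all, crops included, and the job is handed in when it is done.

Besides the shell and the picture viewer there is one more tool, called after "Request:" as a command line: name --pt "numbers of a row" for each row, then --argument value for the rest. drive_tool: Moves the arm, as the interface text tells. Its arguments: {"type":"object","properties":{"deltas":{"type":"array"}},"required":["deltas"]}

```bash
mkdir -p pics; ls; cat > h.py <<'E'
import numpy as np, cv2
from bench import manip, viewer
def cam(n,f=None):
    c=viewer.read_camera(n)
    if f: cv2.imwrite('pics/'+f,c['pixels'][:,:,::-1])
    return c
def ray(c,u,v):
    d=np.array([(u-c['cx'])/c['fx'],-(v-c['cy'])/c['fy'],-1.])
    return np.array(c['eye']),np.array(c['attitude'])@d
def onz(c,u,v,z):
    e,d=ray(c,u,v); return e+d*(z-e[2])/d[2]
def proj(c,p):
    q=np.array(c['attitude']).T@(np.array(p)-np.array(c['eye']))
    return c['cx']-c['fx']*q[0]/q[2], c['cy']+c['fy']*q[1]/q[2]
E
python3 - <<'E'
from h import *
for n in ['scene','top']:
    c=cam(n,n+'0.png'); print({k:(np.round(v,3).tolist() if k!='pixels' else 0) if not isinstance(v,str) else v for k,v in c.items()})
s=manip.observe(); print(s['ee_pos'],s['tcp_rot'],s['time'],s['force'],s['grip_width'])
E
```

```text
pics
{'pixels': 0, 'fx': 584.673, 'fy': 584.673, 'cx': 306.677, 'cy': 230.528, 'eye': [-0.011, -0.716, 0.626], 'attitude': [[0.766, 0.36, -0.532], [-0.642, 0.424, -0.639], [-0.005, 0.831, 0.556]]}
{'pixels': 0, 'fx': 562.159, 'fy': 562.159, 'cx': 326.027, 'cy': 239.45, 'eye': [0.4, -0.107, 1.261], 'attitude': [[-0.009, 0.999, -0.045], [-1.0, -0.009, -0.009], [-0.009, 0.045, 0.999]]}
[0.23749009 0.63168516 0.2261445 ] [[-9.35988293e-01  3.52030790e-01 -4.87523094e-04]
 [ 3.52031068e-01  9.35988046e-01 -7.11092506e-04]
 [ 2.05989331e-04 -8.37197536e-04 -9.99999628e-01]] 0.1 [-0.02279189 -0.01876745 -0.32847104] 0.09319095510022941
```

View pics/scene0.png

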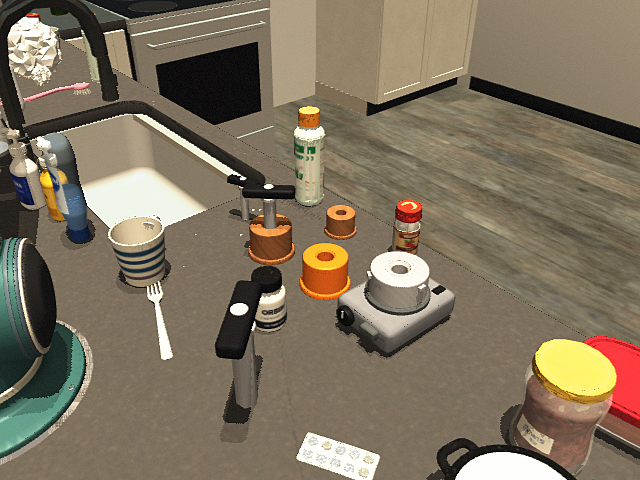

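View pics/top0.png

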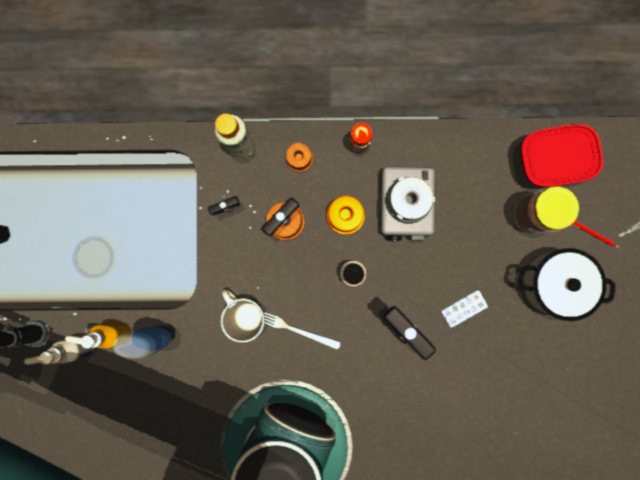

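Scene: keys at scene px (240,183) small, (270,192) medium, standing in the brown stand, (240,315) large; in top px (224,205), (282,217) and (410,334). Stands: large brown at top (285,220), small brown (299,156), orange (345,214). I choose the key at top (282,217), in the large brown stand. The well mouth is at top (411,198). I'll check the key and grinder in a close crop and measure them.

```bash
python3 - <<'E'
from h import *
c=cam('top'); im=c['pixels']; 
cr=im[140:260,200:450]; cv2.imwrite('pics/crop1.png',cv2.resize(cr[:,:,::-1],None,fx=3.2,fy=3.2,interpolation=cv2.INTER_CUBIC))
hsv=cv2.cvtColor(im,cv2.COLOR_RGB2HSV)
def blobs(m,name,z,amin=30):
    cs,_=cv2.findContours(m.astype(np.uint8),cv2.RETR_LIST,cv2.CHAIN_APPROX_NONE)
    for k in cs:
        if cv2.contourArea(k)<amin: continue
        (u,v),wh,a=cv2.minAreaRect(k); 
        if not(200<u<450 and 140<v<260): continue
        b=cv2.boxPoints(((u,v),wh,a)); P=[onz(c,x,y,z) for x,y in b]
        e=[P[1]-P[0],P[2]-P[1]]; L=max(e,key=np.linalg.norm)
        print(name,round(u,1),round(v,1),np.round(wh,1),np.round(onz(c,u,v,z),4),'size',[round(np.linalg.norm(x),4) for x in e],'yaw',round(np.arctan2(L[1],L[0]),3))
V=hsv[:,:,2];S=hsv[:,:,1]
blobs(V<45,'dark',.135)
blobs((V>200)&(S<40),'white',.135,8)
blobs((V>130)&(S<60),'tower',.1,8)
blobs((S>120)&(hsv[:,:,0]<12)&(V>80),'brown',.06)
print(proj(c,[.5,0,.1]))
E
```

```text
dark 388.5 237.5 [5. 9.] [ 0.4531 -0.2227  0.135 ] size [np.float64(0.018), np.float64(0.01)] yaw -1.58
white 279.5 216.0 [6. 7.] [ 0.4984 -0.0045  0.135 ] size [np.float64(0.0141), np.float64(0.0121)] yaw -1.581
white 407.7 221.2 [45.2 19. ] [ 0.4853 -0.2616  0.135 ] size [np.float64(0.0382), np.float64(0.0906)] yaw -1.615
white 222.5 204.5 [4.2 4.2] [0.5227 0.1103 0.135 ] size [np.float64(0.0085), np.float64(0.0086)] yaw -2.363
white 412.0 197.5 [14.8 14.8] [ 0.5331 -0.271   0.135 ] size [np.float64(0.03), np.float64(0.0298)] yaw -0.795
white 405.8 176.3 [7.1 6.4] [ 0.5761 -0.2591  0.135 ] size [np.float64(0.0129), np.float64(0.0142)] yaw -2.373
white 410.0 194.5 [47. 48.] [ 0.5392 -0.267   0.135 ] size [np.float64(0.0965), np.float64(0.0948)] yaw -1.581
tower 417.5 237.0 [2. 9.] [ 0.4552 -0.2861  0.1   ] size [np.float64(0.0186), np.float64(0.0041)] yaw -1.58
tower 280.0 216.0 [8. 8.] [ 0.5014 -0.0023  0.1   ] size [np.float64(0.0166), np.float64(0.0166)] yaw 3.136
tower 222.5 204.5 [5. 5.] [0.5266 0.117  0.1   ] size [np.float64(0.0104), np.float64(0.0104)] yaw 3.141
tower 412.3 197.3 [12.   9.9] [ 0.5377 -0.2766  0.1   ] size [np.float64(0.0206), np.float64(0.0249)] yaw -2.372
tower 424.5 175.0 [10.  7.] [ 0.5838 -0.3027  0.1   ] size [np.float64(0.0145), np.float64(0.0209)] yaw 3.125
tower 409.0 200.5 [65. 52.] [ 0.531  -0.2697  0.1   ] size [np.float64(0.1078), np.float64(0.1351)] yaw 3.124
(np.float64(278.89713579348603), np.float64(216.70775880516555))
```

View pics/crop1.png

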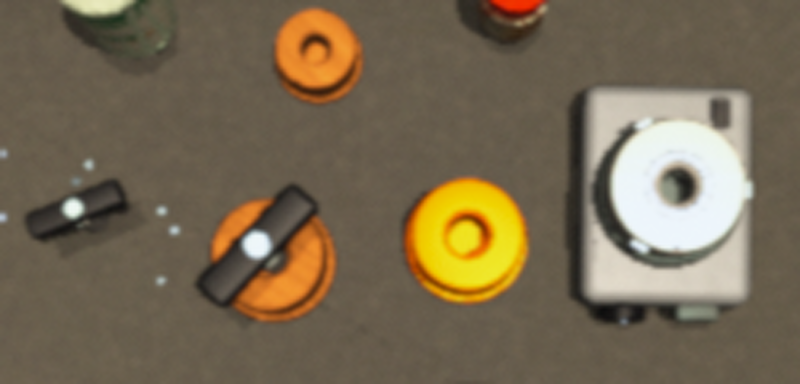

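The crop shows the medium key: its bar runs diagonally in the large brown stand, with its disc at top px (280,216). It also shows the well mouth at top px (412,197). Next I'll check for obstacles between the start and the key.

```bash
cat >> h.py <<'E'
def go(x,y,z,yaw=None):
    """print tool-axis shift (cm) to TCP x,y,z and turn to tool-y yaw"""
    s=manip.observe(); R=np.array(s['tcp_rot']); d=R.T@(np.array([x,y,z])-s['ee_pos'])*100
    cy=np.arctan2(R[1,1],R[0,1]); print('shift cm',np.round(d,2),'yaw',round(cy,3),'turn',None if yaw is None else round(cy-yaw,3))
E
python3 - <<'E'
from h import *
c=cam('scene');t=cam('top');cam('wrist','w0.png')
for p in [[.238,.632,.227],[.238,.632,.4],[.3,.4,.2],[.5,0,.2],[0,0,0],[0.238,.4,.0]]: print(p,np.round(proj(c,p)),np.round(proj(t,p)))
# key disc triangulate
im=c['pixels'];h=cv2.cvtColor(im,cv2.COLOR_RGB2HSV)
for n,z,(x0,x1,y0,y1) in [('disc',.135,(258,282,180,198))]:
    m=((h[:,:,2]>170)&(h[:,:,1]<50)); v,u=np.nonzero(m[y0:y1,x0:x1]); print(n,len(u),u.mean()+x0,v.mean()+y0,onz(c,u.mean()+x0,v.mean()+y0,z))
go(.499,-.004,.227,.814)
E
```

```text
[0.238, 0.632, 0.227] [-17.  72.] [-71. 356.]
[0.238, 0.632, 0.4] [-45. -16.] [-152.  375.]
[0.3, 0.4, 0.2] [ 57. 110.] [ 62. 320.]
[0.5, 0, 0.2] [266. 150.] [274. 212.]
[0, 0, 0] [-17. 384.] [284. 446.]
[0.238, 0.4, 0.0] [ 50. 210.] [105. 339.]
disc 35 268.1714285714286 186.0857142857143 [ 0.4967189  -0.00471321  0.135     ]
shift cm [-4.685e+01 -5.030e+01 -5.000e-02] yaw 1.211 turn 0.397
```

View pics/w0.png

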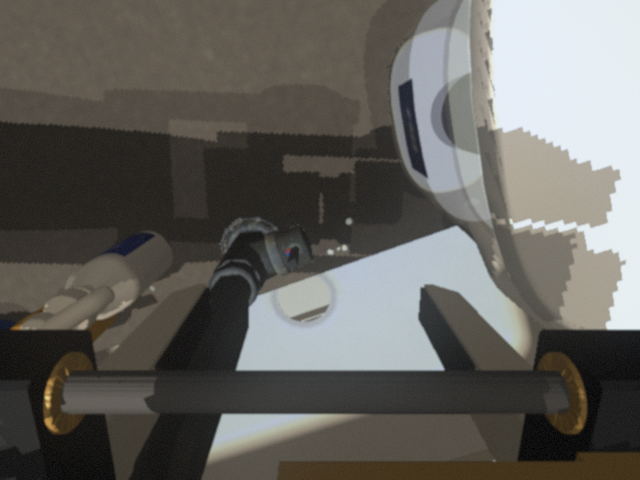

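```bash
python3 - <<'E'
from h import *
c=cam('scene','s1.png');t=cam('top');w=cam('wrist')
print(w['eye'],np.round(w['attitude'],3),w['fx'])
def tri(c1,p1,c2,p2):
    a,d=ray(c1,*p1);b,e=ray(c2,*p2);A=np.array([d,-e]).T
    s=np.linalg.lstsq(A,b-a,rcond=None)[0];return (a+d*s[0]+b+e*s[1])/2,np.linalg.norm(a+d*s[0]-b-e*s[1])
print('spout',tri(c,(108,92),t,(3,232)))
print('spout w',tri(c,(108,92),w,(293,253)))
a=c['pixels'][0:250,0:180];b=t['pixels'][180:380,0:200]
b=cv2.resize(b,(400,400));a=cv2.resize(a,(288,400));cv2.imwrite('pics/f.png',np.hstack([a,b])[:,:,::-1])
E
```

```text
[0.16541007 0.65866499 0.38488383] [[ 0.352 -0.899 -0.261]
 [ 0.936  0.338  0.099]
 [-0.001 -0.279  0.96 ]] 405.8553728390936
spout (array([0.46530966, 0.54567342, 0.15339227]), np.float64(0.011265699448320307))
spout w (array([0.35719007, 0.58128852, 0.11725709]), np.float64(0.22849704824218608))
```

View pics/f.png

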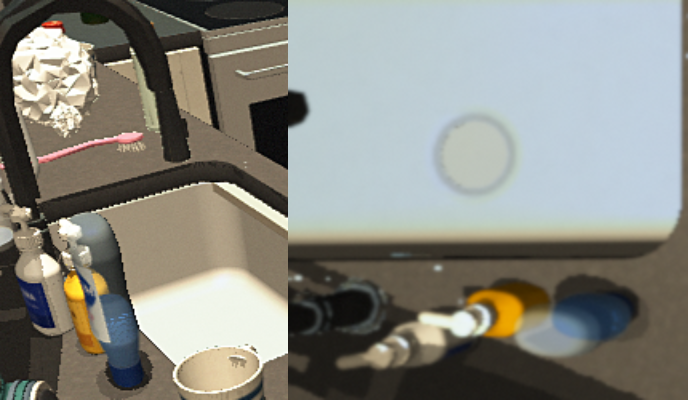

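The faucet arch is close to the gripper: its spout end is at about (0.465,0.546,0.153), seen at scene (108,92). I need its base and height to pick a clear way out.

```bash
python3 - <<'E'
from h import *
c=cam('scene');w=cam('wrist');t=cam('top')
print('base scene',onz(c,17,132,0),'wrist',onz(w,245,245,0),'top',onz(t,30,330,0), 'drain',onz(w,303,300,-.15),onz(t,94,257,-.15))
for z in [0,.1,.2,.25,.3,.35]: print(z,'colscene',onz(c,5,70,z)[:2].round(3),'wrist low',onz(w,190,440,z)[:2].round(3),onz(w,225,330,z)[:2].round(3))
# arch plane: vertical plane through base & spout; top of arch row ~0 at u=55
e,d=ray(c,55,2)
for s in np.arange(.9,1.6,.1): print((e+d*s).round(3))
E
```

```text
base scene [0.31151707 0.8413056  0.        ] wrist [0.25072931 0.55235017 0.        ] top [0.25962861 0.56840389 0.        ] drain [ 0.38903235  0.55610883 -0.15      ] [ 0.42437081  0.48958694 -0.15      ]
0 colscene [0.442 1.376] wrist low [0.445 0.4  ] [0.33  0.495]
0.1 colscene [0.37  1.042] wrist low [0.372 0.467] [0.287 0.538]
0.2 colscene [0.298 0.708] wrist low [0.3   0.534] [0.244 0.58 ]
0.25 colscene [0.261 0.541] wrist low [0.263 0.568] [0.223 0.601]
0.3 colscene [0.225 0.374] wrist low [0.227 0.601] [0.202 0.623]
0.35 colscene [0.189 0.207] wrist low [0.191 0.635] [0.18  0.644]
[0.297 0.256 0.42 ]
[0.332 0.364 0.397]
[0.366 0.472 0.374]
[0.4   0.581 0.352]
[0.435 0.689 0.329]
[0.469 0.797 0.306]
[0.503 0.905 0.283]
```

Request:
drive_tool --pt "9.3 0 0 -2.3 0" --pt "9.3 0 0 -2.3 0" --pt "9.3 0 0 -2.3 0" --pt "9.3 0 0 -2.3 0" --pt "9.3 0 0 -2.3 0" --pt "9.3 0 0 -2.3 0" --pt "9.3 0 0 -2.3 0" --pt "9.3 0 0 -2.3 0" --pt "9.3 0 0 -2.3 0" --pt "9.3 0 0 0 0"

```text
time: 1.6
ee_pos: [0.2379, 0.6319, 0.437]
tcp_rot: [[-0.936, 0.352, 0.002], [0.352, 0.936, 0.004], [-0.0, 0.005, -1.0]]
force: [0.7, -1.1, -0.8]
grip_width: 0.0928
gripper_force: 0.0
```

Request:
drive_tool --pt "9.3 -2.5 -2.7 0 0" --pt "9.3 -2.5 -2.7 0 0" --pt "9.3 -2.5 -2.7 0 0" --pt "9.3 -2.5 -2.7 0 0" --pt "9.3 -2.5 -2.7 0 0" --pt "9.3 -2.5 -2.7 0 0" --pt "9.3 -2.5 -2.7 0 0" --pt "9.3 -2.5 -2.7 0 0" --pt "9.3 -2.5 -2.7 0 0" --pt "9.3 -2.5 -2.7 0 0"

```text
time: 2.6
ee_pos: [0.3769, 0.2896, 0.4323]
tcp_rot: [[-0.936, 0.352, -0.0], [0.352, 0.936, -0.001], [0.0, -0.001, -1.0]]
force: [2.5, 0.8, -1.1]
grip_width: 0.0928
gripper_force: 0.0
```

Request:
drive_tool --pt "9.3 -3.1 -3.3 1 0" --pt "9.3 -3.1 -3.3 1 0" --pt "9.3 -3.1 -3.3 1 0" --pt "9.3 -3.1 -3.3 1 0" --pt "9.3 -3.1 -3.3 1 0" --pt "9.3 -3.1 -3.3 1 0" --pt "9.3 -3.1 -3.4 1 0" --pt "9.3 0 0 4 0.132" --pt "9.3 0 0 4 0.132" --pt "9.3 0 0 4 0.132"

```text
time: 3.6
ee_pos: [0.4975, -0.0031, 0.2406]
tcp_rot: [[-0.723, 0.691, -0.001], [0.691, 0.723, -0.0], [0.001, -0.001, -1.0]]
force: [2.3, -1.4, -1.2]
grip_width: 0.0931
gripper_force: 0.0
```

```bash
python3 - <<'E'
from h import *
w=cam('wrist','w1.png'); go(.499,-.004,.117,.814)
for p in [[.498,-.004,.135],[.498,-.004,.06],[.535,-.276,.1]]: print(np.round(proj(w,p)))
E
```

```text
shift cm [-0.39  0.2  11.67] yaw 0.8 turn -0.014
[315. 242.]
[315. 217.]
[126. 457.]
```

View pics/w1.png

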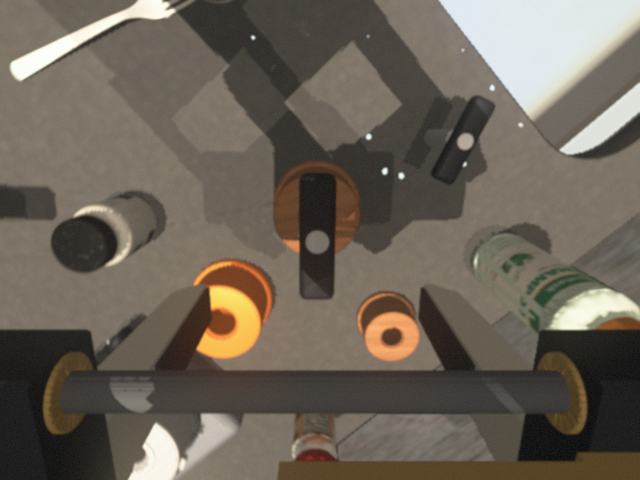

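Wrist view: the chosen bar lies along the tool's x with its disc at (316,242), and the predicted position is (315,242). It is centred and aligned, so I'll descend and grip.

Request:
drive_tool --pt "9.3 -0.2 0.1 2.5 0" --pt "9.3 0 0 2.5 0" --pt "9.3 0 0 2.5 0" --pt "9.3 0 0 2.2 0" --pt "9.3 0 0 2 0" --pt "9.3 0 0 0 0" --pt "2 0 0 0 0" --pt "2 0 0 0 0" --pt "2 0 0 0 0" --pt "2 0 0 0 0"

```text
time: 4.65
ee_pos: [0.5004, -0.0032, 0.1274]
tcp_rot: [[-0.728, 0.686, 0.001], [0.686, 0.728, -0.0], [-0.001, 0.001, -1.0]]
force: [1.5, -0.5, -0.1]
grip_width: 0.0655
gripper_force: 0.0
```

Request:
drive_tool --pt "2 0 0 0 0" --pt "2 0 0 0 0" --pt "2 0 0 0 0" --pt "2 0 0 0 0" --pt "2 0 0 0 0" --pt "2 0 0 0 0" --pt "2 0 0 0 0" --pt "2 0 0 0 0" --pt "2 0 0 0 0" --pt "2 0 0 0 0"

```text
time: 5.65
ee_pos: [0.5002, -0.0032, 0.1266]
tcp_rot: [[-0.728, 0.686, -0.0], [0.686, 0.728, -0.0], [0.0, -0.0, -1.0]]
force: [0.6, -0.2, -0.8]
grip_width: 0.0245
gripper_force: 30.0
```

Request:
drive_tool --pt "3.5 0 0 0 0" --pt "3.5 0 0 0 0" --pt "3.5 0 0 0 0" --pt "3.5 0 0 0.5 0" --pt "3.5 0 0 0.4 0" --pt "3.5 0 0 0 0" --pt "2 0 0 0 0" --pt "2 0 0 0 0" --pt "2 0 0 0 0" --pt "2 0 0 0 0"

```text
time: 6.65
ee_pos: [0.5002, -0.0032, 0.1177]
tcp_rot: [[-0.728, 0.686, 0.0], [0.686, 0.728, -0.0], [-0.0, 0.0, -1.0]]
force: [0.4, -1.0, -1.6]
grip_width: 0.0249
gripper_force: 30.0
```

```bash
python3 - <<'E'
from h import *
s=manip.observe();print(s['ee_pos'],s['grip_width'],s['gripper_force'],s['force'],s['joints'])
go(.500,-.0035,.222)
R=np.array(s['tcp_rot']); print('to well', R.T@(np.array([.5365,-.2755,0])-[.5002,-.0032,0])*100)
t=cam('top'); im=t['pixels']
# well: white ring inner hole & outer rim, lines at z=.1
h=cv2.cvtColor(im,cv2.COLOR_RGB2HSV); m=((h[:,:,2]>190)&(h[:,:,1]<40)).astype(np.uint8)
cs,hi=cv2.findContours(m,cv2.RETR_CCOMP,cv2.CHAIN_APPROX_NONE)
for k in cs:
    (u,v),r=cv2.minEnclosingCircle(k)
    if 380<u<440 and 170<v<230 and r>4: print(u,v,r,onz(t,u,v,.1).round(4))
c=cam('scene'); im=c['pixels'];h=cv2.cvtColor(im,cv2.COLOR_RGB2HSV); m=((h[:,:,2]>190)&(h[:,:,1]<40)).astype(np.uint8)
cs,hi=cv2.findContours(m,cv2.RETR_CCOMP,cv2.CHAIN_APPROX_NONE)
for k in cs:
    x,y,ww,hh=cv2.boundingRect(k)
    if 360<x<440 and 240<y<300 and ww>6 : 
        (u,v),ax,a=cv2.fitEllipse(k); print('sc',u,v,ax,onz(c,u,v,.1).round(4))
E
```

```text
[ 0.50017319 -0.00316418  0.11771972] 0.024881361295648045 29.991067349910736 [ 0.39094157 -0.97830479 -1.60823075] [-5.73053383e-02 -2.22530736e-01  1.94450094e+00 -4.14963717e-05
  1.41954829e+00 -8.72306133e-01]
shift cm [-1.000e-02 -4.000e-02 -1.043e+01] yaw 0.815 turn None
to well [-2.13177181e+01 -1.73264160e+01  1.49109920e-03]
408.0 220.5 24.88483428955078 [ 0.4895 -0.267   0.1   ]
408.0887756347656 190.00547790527344 29.139787673950195 [ 0.5529 -0.2682  0.1   ]
412.0789489746094 197.3947296142578 7.68152379989624 [ 0.5374 -0.2762  0.1   ]
sc 421.2766418457031 286.3196716308594 (2.487196207046509, 7.153774261474609) [ 0.525  -0.3256  0.1   ]
sc 432.4172058105469 284.1559753417969 (9.922586441040039, 10.150293350219727) [ 0.5407 -0.3326  0.1   ]
sc 399.5415954589844 268.8191223144531 (33.98017501831055, 57.43850326538086) [ 0.5317 -0.278   0.1   ]
sc 400.37890625 268.9143371582031 (10.515174865722656, 22.270591735839844) [ 0.5324 -0.279   0.1   ]
sc 398.0 260.0 (2.2215006351470947, 6.497862815856934) [ 0.5461 -0.2617  0.1   ]
```

Request:
drive_tool --pt "2 0 0 -0.5 0" --pt "2 0 0 -1.2 0" --pt "2 0 0 -1.5 0" --pt "2 0 0 -1.5 0" --pt "2 0 0 -1.5 0" --pt "2 0 0 -1.5 0" --pt "2 0 0 -1.5 0" --pt "2 0 0 -1.5 0" --pt "2 0 0 -1.3 0" --pt "2 0 0 0 0"

```text
time: 7.75
ee_pos: [0.5007, -0.0032, 0.2398]
tcp_rot: [[-0.728, 0.686, 0.003], [0.686, 0.728, -0.0], [-0.002, 0.002, -1.0]]
force: [1.5, 0.3, -4.2]
grip_width: 0.0246
gripper_force: 30.0
```

```bash
python3 - <<'E'
from h import *
s=manip.observe();print(s['ee_pos'],s['grip_width'],s['gripper_force'],s['force'])
go(.535,-.277,.238)
t=cam('top'); c=cam('scene','s2.png'); 
for p in [[.5002,-.0032,s['ee_pos'][2]+.018],[.5,-.0032,s['ee_pos'][2]-.10]]: print(proj(t,p),proj(c,p))
E
```

```text
[ 0.50071412 -0.00316066  0.23978318] 0.02460053840878319 29.990780353546143 [ 1.47853761  0.26070741 -4.22316081]
shift cm [-21.28 -17.58   0.19] yaw 0.815 turn None
(np.float64(272.49563773611095), np.float64(209.079293114741)) (np.float64(266.1698771572275), np.float64(117.78644205913795))
(np.float64(278.6471201359699), np.float64(214.9993657875405)) (np.float64(269.06390675084305), np.float64(182.6909686866926))
```

Request:
drive_tool --pt "2 -1.5 -1.2 0 0" --pt "2 -2.5 -2.0 0 0" --pt "2 -2.5 -2.1 0 0" --pt "2 -2.5 -2.1 0 0" --pt "2 -2.5 -2.1 0 0" --pt "2 -2.5 -2.1 0 0" --pt "2 -2.5 -2.1 0 0" --pt "2 -2.5 -2.1 0 0" --pt "2 -2.3 -1.8 0 0" --pt "2 0 0 0 0"

```text
time: 8.85
ee_pos: [0.5341, -0.28, 0.2358]
tcp_rot: [[-0.726, 0.688, -0.002], [0.688, 0.726, 0.001], [0.002, -0.001, -1.0]]
force: [1.4, 0.0, -4.7]
grip_width: 0.0245
gripper_force: 30.0
```

```bash
python3 - <<'E'
from h import *
s=manip.observe();p=s['ee_pos'];print(p,s['gripper_force'],s['force'])
w=cam('wrist');c=cam('scene');t=cam('top')
for n,q in [('welltop',[.535,-.277,.1]),('tip',p+[0,0,-.102])]:
    print(n,np.round(proj(w,q)),np.round(proj(c,q)))
u,v=map(int,proj(c,[.535,-.277,.12]))
a=cv2.resize(c['pixels'][v-90:v+60,u-75:u+75],(400,400),interpolation=cv2.INTER_CUBIC)
b=cv2.resize(w['pixels'],(533,400))[:,66:466]
cv2.imwrite('pics/v1.png',np.hstack([a,b])[:,:,::-1]); print(u-75,v-90)
E
```

```text
[ 0.53410942 -0.27999291  0.23575994] 29.990468323230743 [ 1.39851802  0.01583002 -4.74175177]
welltop [319. 227.] [401. 268.]
tip [315. 242.] [404. 250.]
326 166
```

View pics/v1.png

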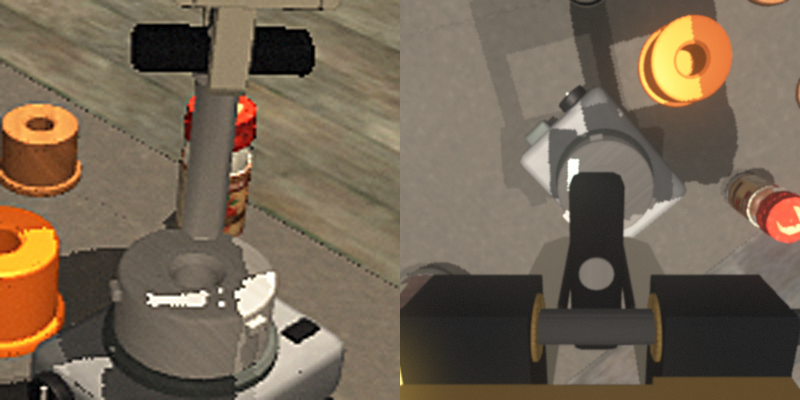

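The key hangs vertical, with its tip at scene px (402,255) just above the well mouth at (400,269). I'll lower it until the tip is nearly at the mouth and measure again.

Request:
drive_tool --pt "2 0.1 0.2 0.4 0" --pt "2 0 0 0.4 0" --pt "2 0 0 0.5 0" --pt "2 0 0 0.5 0" --pt "2 0 0 0.4 0" --pt "2 0 0 0.3 0" --pt "2 0 0 0 0" --pt "2 0 0 0 0" --pt "2 0 0 0 0" --pt "2 0 0 0 0"

```text
time: 10.0
ee_pos: [0.5352, -0.2752, 0.2129]
tcp_rot: [[-0.728, 0.686, 0.0], [0.686, 0.728, -0.0], [-0.0, 0.0, -1.0]]
force: [0.5, -0.1, -5.1]
grip_width: 0.0246
gripper_force: 30.0
```

```bash
python3 - <<'E'
from h import *
s=manip.observe();p=s['ee_pos'];print(p,s['gripper_force'],s['force'])
w=cam('wrist');c=cam('scene')
print('tip',proj(c,p+[0,0,-.102]),'well',proj(c,[.535,-.277,.1]))
for a in (0,1,2,3): 
  d=np.array([.016*np.cos(a*np.pi/2),.016*np.sin(a*np.pi/2),0]); print(np.round(proj(c,np.array([.535,-.277,.1])+d),1))
a=cv2.resize(c['pixels'][225:300,355:455],(800,600),interpolation=cv2.INTER_CUBIC)
cv2.imwrite('pics/v2.png',a[:,:,::-1])
print('tower rim wrist',[np.round(proj(w,[.535+.044*np.cos(k),-.277+.044*np.sin(k),.1])).tolist() for k in np.arange(0,6.2,.785)])
cv2.imwrite('pics/w2.png',w['pixels'][:,:,::-1])
E
```

```text
[ 0.53515602 -0.2752283   0.21287248] 29.990870654582977 [ 0.51869416 -0.0701607  -5.06621065]
tip (np.float64(400.35427061604304), np.float64(261.1124470413749)) well (np.float64(400.55454218329646), np.float64(267.6041811502901))
[407.9 263.4]
[392.6 262.6]
[393.1 271.9]
[408.7 272.7]
tower rim wrist [[355.0, 281.0], [376.0, 240.0], [360.0, 196.0], [315.0, 175.0], [268.0, 193.0], [250.0, 237.0], [268.0, 279.0], [311.0, 297.0]]
```

View pics/v2.png

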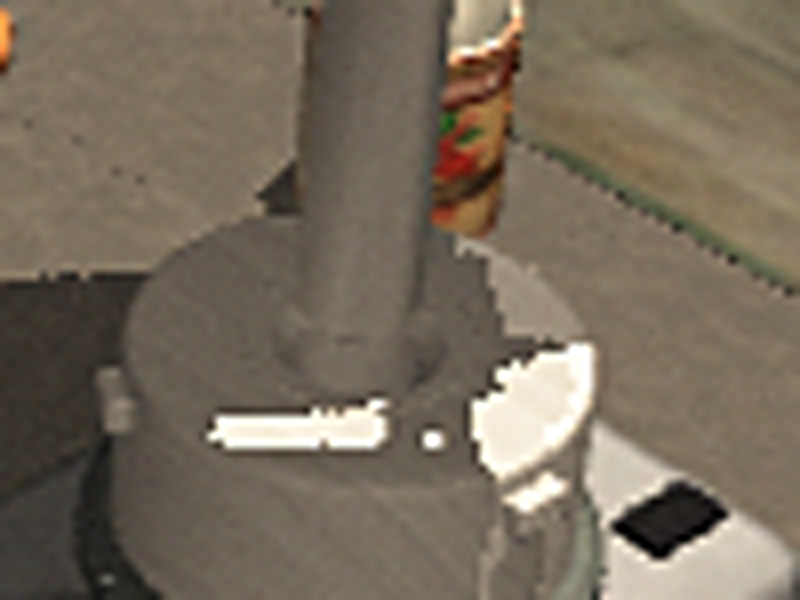

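The tip at crop (352,340) is about 2 px left of the mouth centre at crop (362,345), so I'll shift about 2.7 mm along tool -x and enter.

Request:
drive_tool --pt "2 -0.27 0 0 0" --pt "2 0 0 0.3 0" --pt "2 0 0 0.4 0" --pt "2 0 0 0.4 0" --pt "2 0 0 0.3 0" --pt "2 0 0 0.3 0" --pt "2 0 0 0.3 0" --pt "2 0 0 0 0" --pt "2 0 0 0 0" --pt "2 0 0 0 0"

```text
time: 11.1
ee_pos: [0.5389, -0.2775, 0.1975]
tcp_rot: [[-0.728, 0.686, 0.008], [0.686, 0.728, -0.003], [-0.008, 0.003, -1.0]]
force: [2.8, 3.0, 29.2]
grip_width: 0.0247
gripper_force: 30.0
```

```bash
python3 - <<'E'
from h import *
s=manip.observe();print(s['ee_pos'],s['gripper_force'],s['force'],s['ft_torque'])
E
```

```text
[ 0.53890914 -0.27754502  0.19754839] 30.002144873142242 [ 2.84063669  2.9620945  29.18009233] [ 0.63305341 -0.35353799  0.05489141]
```

Request:
drive_tool --pt "2 0 0 -0.3 0" --pt "2 0 0 -0.2 0" --pt "2 -0.13 0.19 0 0" --pt "2 0 0 0 0" --pt "2 0 0 0.2 0" --pt "2 0 0 0.2 0" --pt "2 0 0 0.1 0" --pt "2 0 0 0 0" --pt "2 0 0 0 0" --pt "2 0 0 0 0"

```text
time: 12.1
ee_pos: [0.5393, -0.2763, 0.1921]
tcp_rot: [[-0.728, 0.686, -0.0], [0.686, 0.728, 0.001], [0.001, 0.0, -1.0]]
force: [3.8, 2.1, -5.1]
grip_width: 0.0246
gripper_force: 30.0
```

```bash
python3 - <<'E'
from h import *
s=manip.observe();print(s['ee_pos'],s['gripper_force'],s['force'],s['ft_torque'])
c=cam('scene')
cv2.imwrite('pics/v3.png',cv2.resize(c['pixels'][205:300,335:460],(790,600),interpolation=cv2.INTER_CUBIC)[:,:,::-1])
E
```

```text
[ 0.53925975 -0.27628809  0.19210618] 29.9989852309227 [ 3.83953634  2.05273349 -5.09989249] [ 0.83741622 -1.0266206   0.03063109]
```

Request:
drive_tool --pt "2 -0.04 0.08 0.2 0" --pt "2 0 0 0.2 0" --pt "2 0 0 0.2 0" --pt "2 0 0 0.2 0" --pt "2 0 0 0.2 0" --pt "2 0 0 0.2 0" --pt "2 0 0 0.2 0" --pt "2 0 0 0 0" --pt "2 0 0 0 0" --pt "2 0 0 0 0"

```text
time: 13.15
ee_pos: [0.5401, -0.2762, 0.1784]
tcp_rot: [[-0.728, 0.686, -0.0], [0.686, 0.728, 0.0], [0.0, -0.0, -1.0]]
force: [1.5, 1.2, -5.2]
grip_width: 0.0249
gripper_force: 30.0
```

```bash
python3 - <<'E'
from h import *
s=manip.observe();print(s['ee_pos'],s['gripper_force'],s['force'],s['ft_torque'],s['tcp_rot'])
E
```

```text
[ 0.54005438 -0.27616366  0.17840784] 29.998007118701935 [ 1.54325228  1.18702605 -5.24317354] [ 0.55314849 -0.27657697  0.0994427 ] [[-7.27735355e-01  6.85857925e-01 -4.00089399e-04]
 [ 6.85857902e-01  7.27735455e-01  2.15162808e-04]
 [ 4.38730358e-04 -1.17822893e-04 -9.99999897e-01]]
```

Request:
drive_tool --pt "2 0 0 0.15 0" --pt "2 0 0 0.15 0" --pt "2 0 0 0.1 0" --pt "2 0 0 0.1 0" --pt "2 0 0 0.1 0" --pt "2 0 0 0.05 0" --pt "2 0 0 0.05 0" --pt "2 0 0 0 0" --pt "2 0 0 0 0" --pt "2 0 0 0 0"

```text
time: 14.15
ee_pos: [0.5402, -0.2762, 0.1718]
tcp_rot: [[-0.728, 0.686, 0.0], [0.686, 0.728, -0.0], [-0.0, 0.0, -1.0]]
force: [1.2, 2.1, 0.5]
grip_width: 0.025
gripper_force: 30.0
```

Request:
drive_tool --pt "2 0 0 0.03 0.06" --pt "2 0 0 0 0.06" --pt "2 0 0 0 0.06" --pt "2 0 0 0.02 0.06" --pt "2 0 0 0 0.06" --pt "2 0 0 0 0.06" --pt "2 0 0 0 0.06" --pt "2 0 0 0 0.06" --pt "2 0 0 0 0" --pt "2 0 0 0 0"

```text
time: 15.15
ee_pos: [0.5398, -0.2763, 0.1707]
tcp_rot: [[-0.33, 0.944, -0.001], [0.944, 0.33, 0.0], [0.0, -0.001, -1.0]]
force: [-0.1, 0.0, -5.9]
grip_width: 0.0244
gripper_force: 30.0
```

```bash
python3 - <<'E'
from h import *
s=manip.observe();print(s['ee_pos'],s['gripper_force'],s['force'],s['ft_torque']); go(.54,-.276,.15)
E
```

```text
[ 0.53982514 -0.27631495  0.17069016] 29.997487664222717 [-0.11329626  0.01677817 -5.93752535] [0.14276854 0.4007259  0.05375004]
shift cm [0.02 0.03 2.07] yaw 0.337 turn None
```

Request:
drive_tool --pt "2 0 0 0.05 0" --pt "2 0 0 0.05 0" --pt "2 0 0 0.05 0" --pt "2 0 0 0.05 0" --pt "2 0 0 0 0" --pt "2 0 0 0 0" --pt "2 0 0 0 0" --pt "2 0 0 0 0" --pt "2 0 0 0 0" --pt "2 0 0 0 0"

```text
time: 16.15
ee_pos: [0.5402, -0.2763, 0.1692]
tcp_rot: [[-0.329, 0.944, 0.0], [0.944, 0.329, -0.0], [-0.0, 0.0, -1.0]]
force: [-3.0, -0.4, 2.5]
grip_width: 0.0245
gripper_force: 30.0
```

Request:
drive_tool --pt "2 0 0 0 0.03" --pt "2 0 0 0 0.03" --pt "2 0 0 0 0.03" --pt "2 0 0 0 0" --pt "2 0 0 0 0" --pt "2 0 0 0 0" --pt "2 0 0 0 0" --pt "2 0 0 0 0" --pt "2 0 0 0 0" --pt "2 0 0 0 0"

```text
time: 17.15
ee_pos: [0.5401, -0.2762, 0.1691]
tcp_rot: [[-0.243, 0.97, -0.0], [0.97, 0.243, 0.0], [0.0, -0.0, -1.0]]
force: [-5.6, -1.9, -0.7]
grip_width: 0.0248
gripper_force: 30.0
```

```bash
python3 - <<'E'
from h import *
s=manip.observe();print(s['ee_pos'],s['gripper_force'],s['force'],s['ft_torque']); go(.54,-.276,.15)
E
```

```text
[ 0.54007861 -0.27622327  0.16905349] 30.016625225543976 [-5.63504858 -1.8534965  -0.68621838] [-0.11430728  1.59410184  0.27246185]
shift cm [ 0.02 -0.    1.91] yaw 0.245 turn None
```

Request:
drive_tool --pt "2 0.02 -0.08 0.05 0" --pt "2 0 0 0 0.03" --pt "2 0 0 0 0.03" --pt "2 0 0 0 0.03" --pt "2 0 0 0 0.03" --pt "2 0 0 0 0.03" --pt "2 0 0 0 0.03" --pt "2 0 0 0 0" --pt "2 0 0 0 0" --pt "2 0 0 0 0"

```text
time: 18.15
ee_pos: [0.5393, -0.2762, 0.1687]
tcp_rot: [[-0.066, 0.998, 0.0], [0.998, 0.066, -0.0], [-0.0, 0.0, -1.0]]
force: [-5.1, -0.1, 2.6]
grip_width: 0.0248
gripper_force: 30.1
```

```bash
python3 - <<'E'
from h import *
s=manip.observe();print(s['ee_pos'],s['gripper_force'],s['force'],s['ft_torque']); go(.54,-.276,.15)
E
```

```text
[ 0.5393313  -0.2762292   0.16873464] 30.06028801202774 [-5.10021335 -0.14390119  2.6331745 ] [-0.02822848  1.63960609  0.34930056]
shift cm [0.02 0.07 1.87] yaw 0.066 turn None
```

The 0.35 N·m about z means the key has caught part way and is turning the screw. I'll turn back through the play and centre it sideways while pressing lightly.

Request:
drive_tool --pt "2 0 -0.08 0 0" --pt "2 0 0 0 -0.02" --pt "2 0 0 0.03 -0.02" --pt "2 0 0 0.03 -0.02" --pt "2 0 0 0.03 -0.02" --pt "2 0 0 0.03 -0.02" --pt "2 0 0 0.03 -0.02" --pt "2 0 0 0 0" --pt "2 0 0 0 0" --pt "2 0 0 0 0"

```text
time: 19.15
ee_pos: [0.5389, -0.2764, 0.1677]
tcp_rot: [[-0.185, 0.983, 0.001], [0.983, 0.185, -0.0], [-0.001, 0.001, -1.0]]
force: [-0.5, -1.0, 6.4]
grip_width: 0.0249
gripper_force: 30.0
```

```bash
python3 - <<'E'
from h import *
s=manip.observe();print(s['ee_pos'],s['gripper_force'],s['force'],s['ft_torque']); go(.54,-.276,.15)
E
```

```text
[ 0.53889635 -0.2763611   0.16773049] 29.99954402446747 [-0.52513314 -1.03090816  6.36588544] [0.08390203 0.42484672 0.09385529]
shift cm [0.02 0.11 1.77] yaw 0.186 turn None
```

Request:
drive_tool --pt "2 0 0 0 -0.02" --pt "2 0 0 0 -0.02" --pt "2 0 0 0 -0.02" --pt "2 0 0 0 -0.02" --pt "2 0 0 0 0" --pt "2 0 0 0 0" --pt "2 0 0 0 0" --pt "2 0 0 0 0" --pt "2 0 0 0 0" --pt "2 0 0 0 0"

```text
time: 20.15
ee_pos: [0.5386, -0.2763, 0.1672]
tcp_rot: [[-0.262, 0.965, 0.0], [0.965, 0.262, -0.0], [-0.0, 0.0, -1.0]]
force: [2.4, -0.4, 2.9]
grip_width: 0.0248
gripper_force: 30.0
```

```bash
python3 - <<'E'
from h import *
s=manip.observe();print(s['ee_pos'],s['gripper_force'],s['force'],s['ft_torque']); go(.54,-.276,.15)
E
```

```text
[ 0.53859218 -0.27626898  0.16717199] 30.000362992286682 [ 2.43098244 -0.4206985   2.8723907 ] [ 0.19899371 -0.5760621   0.17200989]
shift cm [-0.01  0.14  1.72] yaw 0.265 turn None
```

Request:
drive_tool --pt "2 0 0.03 0.02 -0.03" --pt "2 0 0 0.02 -0.03" --pt "2 0 0 0.02 0.03" --pt "2 0 0 0.02 0.03" --pt "2 0 0 0.02 0.03" --pt "2 0 0 0.02 0.03" --pt "2 0 0 0 -0.02" --pt "2 0 0 0 -0.02" --pt "2 0 0 0 -0.02" --pt "2 0 0 0 0"

```text
time: 21.15
ee_pos: [0.5387, -0.2762, 0.1657]
tcp_rot: [[-0.264, 0.965, -0.0], [0.965, 0.264, 0.0], [0.0, -0.0, -1.0]]
force: [2.6, -0.1, -1.9]
grip_width: 0.0251
gripper_force: 30.0
```

```bash
python3 - <<'E'
from h import *
s=manip.observe();print(s['ee_pos'],s['gripper_force'],s['force'],s['ft_torque']); go(.54,-.276,.15)
E
```

```text
[ 0.53874188 -0.27616021  0.16568705] 29.99808758497238 [ 2.59486064 -0.07592915 -1.92774225] [ 0.08553315 -0.44402132  0.01475792]
shift cm [-0.02  0.13  1.57] yaw 0.267 turn None
```

Request:
drive_tool --pt "2 0 0.03 0.05 0.01" --pt "2 0 0 0.04 0.02" --pt "2 0 0 0.04 0.02" --pt "2 0 0 0.03 -0.02" --pt "2 0 0 0.03 -0.02" --pt "2 0 0 0.03 -0.02" --pt "2 0 0 0.03 0.01" --pt "2 0 0 0 0" --pt "2 0 0 0 0" --pt "2 0 0 0 0"

```text
time: 22.15
ee_pos: [0.5392, -0.2762, 0.1638]
tcp_rot: [[-0.261, 0.965, 0.0], [0.965, 0.261, -0.0], [-0.0, 0.0, -1.0]]
force: [0.0, -1.1, 5.9]
grip_width: 0.0247
gripper_force: 30.0
```

```bash
python3 - <<'E'
from h import *
s=manip.observe();print(s['ee_pos'],s['gripper_force'],s['force'],s['ft_torque']); go(.54,-.276,.15)
E
```

```text
[ 0.53917569 -0.27621381  0.16382611] 30.006532073020935 [ 0.04656522 -1.09996252  5.93974757] [0.06539118 0.28012272 0.20982299]
shift cm [-0.    0.08  1.38] yaw 0.264 turn None
```

Request:
drive_tool --pt "2 0 0 0 -0.03" --pt "2 0 0 0.02 -0.03" --pt "2 0 0 0.02 0.03" --pt "2 0 0 0.02 0.03" --pt "2 0 0 0.02 0.03" --pt "2 0 0 0.02 0.03" --pt "2 0 0 0.02 -0.02" --pt "2 0 0 0.02 -0.02" --pt "2 0 0 0 -0.02" --pt "2 0 0 0 0"

```text
time: 23.15
ee_pos: [0.539, -0.276, 0.1618]
tcp_rot: [[-0.264, 0.965, -0.0], [0.965, 0.264, 0.0], [0.0, -0.0, -1.0]]
force: [0.3, 0.1, -0.4]
grip_width: 0.0246
gripper_force: 30.0
```

```bash
python3 - <<'E'
from h import *
s=manip.observe();print(s['ee_pos'],s['gripper_force'],s['force'],s['ft_torque']); go(.54,-.276,.15)
E
```

```text
[ 0.53904789 -0.27604538  0.16179145] 29.99840408563614 [ 0.31928695  0.05782539 -0.42143603] [-0.00797127  0.06023046  0.11771377]
shift cm [-0.02  0.09  1.18] yaw 0.267 turn None
```

Wiggling works; I'll repeat with a faster descent.

Request:
drive_tool --pt "2 0 0 0.03 -0.03" --pt "2 0 0 0.04 -0.03" --pt "2 0 0 0.04 0.03" --pt "2 0 0 0.04 0.03" --pt "2 0 0 0.04 0.03" --pt "2 0 0 0.04 0.03" --pt "2 0 0 0.03 -0.03" --pt "2 0 0 0.03 -0.03" --pt "2 0 0 0.03 -0.03" --pt "2 0 0 0 0.03"

```text
time: 24.15
ee_pos: [0.539, -0.276, 0.1583]
tcp_rot: [[-0.265, 0.964, -0.0], [0.964, 0.265, 0.0], [0.001, -0.0, -1.0]]
force: [1.5, -0.3, -4.2]
grip_width: 0.0249
gripper_force: 30.0
```

```bash
python3 - <<'E'
from h import *
s=manip.observe();print(s['ee_pos'],s['gripper_force'],s['force'],s['ft_torque']); go(.54,-.276,.15)
E
```

```text
[ 0.53898465 -0.27601485  0.15826089] 29.997013807296753 [ 1.5055622  -0.32089442 -4.16501999] [ 0.0330069  -0.04786869  0.10572695]
shift cm [-0.03  0.1   0.83] yaw 0.268 turn None
```

Request:
drive_tool --pt "2 0 0 0.04 -0.03" --pt "2 0 0 0.04 -0.03" --pt "2 0 0 0.04 0.03" --pt "2 0 0 0.04 0.03" --pt "2 0 0 0.04 0.03" --pt "2 0 0 0.04 0.03" --pt "2 0 0 0 -0.03" --pt "2 0 0 0 -0.03" --pt "2 0 0 0 0" --pt "2 0 0 0 0"

```text
time: 25.15
ee_pos: [0.5391, -0.2761, 0.1563]
tcp_rot: [[-0.263, 0.965, -0.0], [0.965, 0.263, 0.0], [0.0, -0.0, -1.0]]
force: [-0.1, -0.0, -2.2]
grip_width: 0.0246
gripper_force: 30.0
```

```bash
python3 - <<'E'
from h import *
s=manip.observe();print(s['ee_pos'],s['gripper_force'],s['force'],s['ft_torque']); go(.54,-.276,.15)
E
```

```text
[ 0.53910082 -0.27607458  0.15632899] 29.99837726354599 [-0.13185679 -0.03303364 -2.20100381] [0.12313745 0.22128867 0.10643734]
shift cm [-0.02  0.09  0.63] yaw 0.266 turn None
```

Request:
drive_tool --pt "2 0 0 0.04 -0.03" --pt "2 0 0 0.04 -0.03" --pt "2 0 0 0 0.03" --pt "2 0 0 0 0.03" --pt "2 0 0 0 0.03" --pt "2 0 0 0 0.03" --pt "2 0 0 0 -0.03" --pt "2 0 0 0 -0.03" --pt "2 0 0 0 0" --pt "2 0 0 0 0"

```text
time: 26.15
ee_pos: [0.5392, -0.2762, 0.1558]
tcp_rot: [[-0.263, 0.965, 0.0], [0.965, 0.263, -0.0], [-0.0, 0.0, -1.0]]
force: [-0.9, 0.5, 4.2]
grip_width: 0.0248
gripper_force: 30.0
```

Seated: the depth is about 16 mm past first contact and the push holds at 9 N. I'll ease off and turn clockwise.

Request:
drive_tool --pt "2 0 0 -0.08 0.04" --pt "2 0 0 0 0.08" --pt "2 0 0 0 0.08" --pt "2 0 0 0 0.08" --pt "2 0 0 0 0.08" --pt "2 0 0 0 0.08" --pt "2 0 0 0 0.08" --pt "2 0 0 0 0.08" --pt "2 0 0 0 0.08" --pt "2 0 0 0 0"

```text
time: 27.15
ee_pos: [0.5384, -0.2759, 0.156]
tcp_rot: [[0.406, 0.914, -0.002], [0.914, -0.406, 0.001], [-0.0, -0.002, -1.0]]
force: [-5.6, 1.2, 4.4]
grip_width: 0.0249
gripper_force: 30.1
```

```bash
cat > o.py <<'E'
from h import *
s=manip.observe();print(s['ee_pos'].round(4),s['grip_width'],s['force'].round(1),s['ft_torque'].round(2),s['joints'][5]); go(.539,-.276,.156)
E
python3 o.py
```

```text
[ 0.5384 -0.2759  0.156 ] 0.02494486012923515 [-5.6  1.2  4.4] [0.45 1.85 0.36] -0.09792180433231512
shift cm [0.02 0.06 0.  ] yaw -0.418 turn None
```

Request:
drive_tool --pt "2 -0.04 -0.1 -0.05 0" --pt "2 0 0 0 0.06" --pt "2 0 0 0 0.06" --pt "2 0 0 0 0.06" --pt "2 0 0 0 0.06" --pt "2 0 0 0 0.06" --pt "2 0 0 0 0.06" --pt "2 0 0 0 0" --pt "2 0 0 0 0" --pt "2 0 0 0 0"

```text
time: 28.15
ee_pos: [0.5374, -0.2756, 0.1564]
tcp_rot: [[0.699, 0.715, -0.002], [0.715, -0.699, 0.001], [-0.0, -0.002, -1.0]]
force: [-4.7, 3.0, 0.6]
grip_width: 0.0251
gripper_force: 30.1
```

```bash
python3 o.py
```

```text
[ 0.5374 -0.2756  0.1564] 0.025105257127235152 [-4.7  3.   0.6] [0.83 1.61 0.29] 0.25827234430365004
shift cm [0.08 0.14 0.04] yaw -0.774 turn None
```

Request:
drive_tool --pt "2 -0.04 -0.1 0 0" --pt "2 0 0 0 0.06" --pt "2 0 0 0 0.06" --pt "2 0 0 0 0.06" --pt "2 0 0 0 0.06" --pt "2 0 0 0 0.06" --pt "2 0 0 0 0" --pt "2 0 0 0 0" --pt "2 0 0 0 0" --pt "2 0 0 0 0"

```text
time: 29.15
ee_pos: [0.5369, -0.2756, 0.1566]
tcp_rot: [[0.879, 0.477, -0.0], [0.477, -0.879, 0.0], [-0.0, -0.0, -1.0]]
force: [-0.1, 0.0, -5.2]
grip_width: 0.0257
gripper_force: 32.9
```

```bash
python3 o.py
```

```text
[ 0.5369 -0.2756  0.1566] 0.025688893012697635 [-0.1  0.  -5.2] [-0.07  0.53  1.08] 0.5574648166990052
shift cm [0.16 0.13 0.06] yaw -1.074 turn None
```

Torque has jumped to 1.08 N·m, so the screw is at its stop. I'll back off within the play and withdraw.

Request:
drive_tool --pt "2 0 0 0 -0.04" --pt "2 0 0 0 -0.03" --pt "2 0 0 0 -0.02" --pt "2 0 0 0 0" --pt "2 0 0 -0.2 0" --pt "2 0 0 -0.3 0" --pt "2 0 0 -0.3 0" --pt "2 0 0 -0.4 0" --pt "2 0 0 0 0" --pt "2 0 0 0 0"

```text
time: 30.15
ee_pos: [0.5355, -0.2746, 0.1642]
tcp_rot: [[0.833, 0.553, -0.006], [0.553, -0.833, 0.004], [-0.003, -0.007, -1.0]]
force: [2.1, -0.3, -40.3]
grip_width: 0.0251
gripper_force: 29.9
```

```bash
python3 o.py
```

```text
[ 0.5355 -0.2746  0.1642] 0.02514266740406931 [  2.1  -0.3 -40.3] [-0.01 -0.15  0.4 ] 0.4689528878745587
shift cm [0.22 0.31 0.82] yaw -0.985 turn None
```

Request:
drive_tool --pt "2 0 0 0.25 -0.02" --pt "2 0 0 0.1 -0.02" --pt "2 0 0 0 -0.02" --pt "2 0 0 0 0" --pt "2 0 0 0 0" --pt "2 0 0 0 0" --pt "2 0 0 0 0" --pt "2 0 0 0 0" --pt "2 0 0 0 0" --pt "2 0 0 0 0"

```text
time: 31.15
ee_pos: [0.5365, -0.2751, 0.164]
tcp_rot: [[0.798, 0.602, -0.002], [0.602, -0.798, 0.002], [-0.001, -0.003, -1.0]]
force: [-0.6, 1.9, -26.8]
grip_width: 0.0253
gripper_force: 29.5
```

```bash
python3 o.py; python3 - <<'E'
from h import *
s=manip.observe();p=s['ee_pos'];c=cam('scene');R=np.array(s['tcp_rot'])
# predicted px of bar ends/top if tip offset .1027, at this TCP
for n,d in [('tipoff nominal top',.0173),('bar bottom',-.0007),('fingertip',-.008)]: print(n,np.round(proj(c,p+[0,0,d]),1),np.round(proj(c,p+[0,0,d]+.043*R[:,0]),1),np.round(proj(c,p+[0,0,d]-.047*R[:,0]),1))
cv2.imwrite('pics/v4.png',cv2.resize(c['pixels'][195:295,340:460],(720,600),interpolation=cv2.INTER_CUBIC)[:,:,::-1])
E
```

```text
[ 0.5365 -0.2751  0.164 ] 0.025261453606765457 [ -0.6   1.9 -26.8] [0.58 0.33 0.02] 0.4081620239035443
shift cm [0.15 0.22 0.8 ] yaw -0.925 turn None
tipoff nominal top [405.2 220.5] [407.8 204.9] [402.1 239. ]
bar bottom [404.1 231.1] [406.7 215.3] [400.9 249.9]
fingertip [403.6 235.4] [406.2 219.5] [400.5 254.3]
```

View pics/v4.png

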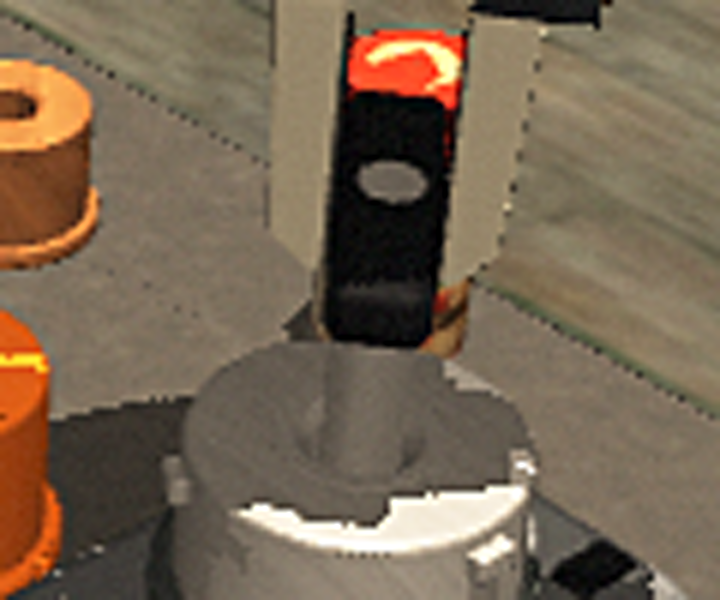

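The disc at crop (392,181) is about 5 px lower than predicted: the key slid ~6 mm in the jaws and is still seated in the socket. I'll centre it in the play and withdraw while wiggling.

Request:
drive_tool --pt "2 0 0 0.2 -0.03" --pt "2 0 0 0 -0.02" --pt "2 0 0 -0.05 0.03" --pt "2 0 0 -0.05 0.03" --pt "2 0 0 -0.05 -0.03" --pt "2 0 0 -0.05 -0.03" --pt "2 0 0 -0.05 0.03" --pt "2 0 0 -0.05 0.02" --pt "2 0 0 -0.05 -0.03" --pt "2 0 0 0 0"

```text
time: 32.2
ee_pos: [0.5362, -0.2751, 0.1642]
tcp_rot: [[0.779, 0.627, -0.003], [0.627, -0.779, 0.002], [-0.001, -0.004, -1.0]]
force: [1.6, 1.2, -37.6]
grip_width: 0.025
gripper_force: 29.9
```

```bash
python3 o.py
```

```text
[ 0.5362 -0.2751  0.1642] 0.0249522630236966 [  1.6   1.2 -37.6] [ 0.26 -0.12  0.12] 0.37702487967764403
shift cm [0.16 0.24 0.82] yaw -0.893 turn None
```

Request:
drive_tool --pt "2 0 0 0.35 0" --pt "2 0 0 0 -0.03" --pt "2 0 0 0 -0.03" --pt "2 0 0 0 0.03" --pt "2 0 0 0 0.03" --pt "2 0 0 0 -0.03" --pt "2 0 0 0 -0.03" --pt "2 0 0 0 0.03" --pt "2 0 0 0 0.03" --pt "2 0 0 0 -0.03"

```text
time: 33.2
ee_pos: [0.5371, -0.2757, 0.1638]
tcp_rot: [[0.759, 0.651, 0.0], [0.651, -0.759, -0.0], [0.0, 0.0, -1.0]]
force: [-2.0, 4.0, -9.8]
grip_width: 0.0251
gripper_force: 29.9
```

```bash
python3 o.py
```

```text
[ 0.5371 -0.2757  0.1638] 0.02510675692501591 [-2.   4.  -9.8] [ 1.19  0.95 -0.04] 0.3454445237901122
shift cm [0.12 0.15 0.78] yaw -0.862 turn None
```

Request:
drive_tool --pt "2 0.02 -0.08 -0.02 -0.03" --pt "2 0 0 -0.03 -0.03" --pt "2 0 0 -0.03 0.04" --pt "2 0 0 -0.03 0.04" --pt "2 0 0 -0.03 0.02" --pt "2 0 0 -0.03 -0.04" --pt "2 0 0 -0.03 -0.04" --pt "2 0 0 -0.02 -0.03" --pt "2 0 0 0 0.04" --pt "2 0 0 0 0"

```text
time: 34.2
ee_pos: [0.5369, -0.2751, 0.1661]
tcp_rot: [[0.741, 0.672, 0.001], [0.672, -0.741, -0.001], [0.0, 0.001, -1.0]]
force: [-0.2, 0.9, -7.6]
grip_width: 0.0249
gripper_force: 30.1
```

```bash
python3 o.py
```

```text
[ 0.5369 -0.2751  0.1661] 0.024895745715726003 [-0.2  0.9 -7.6] [0.34 0.43 0.43] 0.3185351783777369
shift cm [0.1  0.21 1.01] yaw -0.834 turn None
```

Request:
drive_tool --pt "2 0 0 -0.05 -0.04" --pt "2 0 0 -0.06 -0.03" --pt "2 0 0 -0.06 0.03" --pt "2 0 0 -0.06 0.03" --pt "2 0 0 -0.06 -0.03" --pt "2 0 0 -0.06 -0.03" --pt "2 0 0 -0.06 0.03" --pt "2 0 0 -0.06 0.03" --pt "2 0 0 -0.06 -0.03" --pt "2 0 0 -0.06 -0.02"

```text
time: 35.2
ee_pos: [0.5368, -0.2751, 0.172]
tcp_rot: [[0.696, 0.718, 0.001], [0.718, -0.696, -0.0], [0.0, 0.001, -1.0]]
force: [1.1, -0.5, -4.9]
grip_width: 0.0245
gripper_force: 29.9
```

```bash
python3 o.py
```

```text
[ 0.5368 -0.2751  0.172 ] 0.024484430316823392 [ 1.1 -0.5 -4.9] [0.1  0.15 0.07] 0.2544353610446365
shift cm [0.08 0.22 1.6 ] yaw -0.77 turn None
```

Free and about halfway out. The wiggling may have backed the screw off slightly, so while the key is still engaged I'll re-tighten to the stop, then back off by less.

Request:
drive_tool --pt "2 0 0 0 0.05" --pt "2 0 0 0 0.05" --pt "2 0 0 0 0.05" --pt "2 0 0 0 0.05" --pt "2 0 0 0 0.05" --pt "2 0 0 0 0.03" --pt "2 0 0 0 0" --pt "2 0 0 0 0" --pt "2 0 0 0 0" --pt "2 0 0 0 0"

```text
time: 36.2
ee_pos: [0.5369, -0.275, 0.1722]
tcp_rot: [[0.869, 0.494, 0.001], [0.494, -0.869, -0.0], [0.001, 0.001, -1.0]]
force: [-0.6, 1.8, 0.9]
grip_width: 0.0248
gripper_force: 30.3
```

```bash
python3 o.py
```

```text
[ 0.5369 -0.275   0.1722] 0.024836733221535612 [-0.6  1.8  0.9] [0.58 0.64 0.58] 0.5381964652180717
shift cm [0.14 0.19 1.62] yaw -1.054 turn None
```

Request:
drive_tool --pt "2 0 0 0 0.03" --pt "2 0 0 0 0" --pt "2 0 0 0 -0.06" --pt "2 0 0 0 -0.06" --pt "2 0 0 -0.03 -0.06" --pt "2 0 0 -0.06 -0.02" --pt "2 0 0 -0.06 0.02" --pt "2 0 0 -0.06 0.02" --pt "2 0 0 -0.06 -0.02" --pt "2 0 0 -0.06 -0.02"

```text
time: 37.2
ee_pos: [0.5361, -0.2746, 0.173]
tcp_rot: [[0.773, 0.634, -0.002], [0.634, -0.773, 0.001], [-0.001, -0.003, -1.0]]
force: [3.0, 0.8, -28.4]
grip_width: 0.0247
gripper_force: 30.0
```

```bash
python3 o.py
```

```text
[ 0.5361 -0.2746  0.173 ] 0.02466696375228367 [  3.    0.8 -28.4] [-0.04 -0.2  -0.22] 0.3680060959925783
shift cm [0.14 0.3  1.7 ] yaw -0.884 turn None
```

Request:
drive_tool --pt "2 0 0 0.2 0.03" --pt "2 0 0 0 0.02" --pt "2 0 0 0 0.02" --pt "2 0 0 -0.03 0.02" --pt "2 0 0 -0.03 0.02" --pt "2 0 0 -0.03 -0.02" --pt "2 0 0 -0.03 -0.02" --pt "2 0 0 -0.03 -0.02" --pt "2 0 0 -0.03 0.02" --pt "2 0 0 -0.03 0.02"

```text
time: 38.2
ee_pos: [0.5371, -0.2751, 0.1766]
tcp_rot: [[0.829, 0.56, 0.002], [0.56, -0.829, -0.001], [0.001, 0.002, -1.0]]
force: [-3.5, 3.3, -3.8]
grip_width: 0.0246
gripper_force: 30.1
```

```bash
python3 o.py
```

```text
[ 0.5371 -0.2751  0.1766] 0.024626163210745802 [-3.5  3.3 -3.8] [1.11 1.1  0.42] 0.4609810296793492
shift cm [0.11 0.18 2.06] yaw -0.977 turn None
```

Request:
drive_tool --pt "2 0 -0.06 -0.02 -0.03" --pt "2 0 0 -0.06 -0.02" --pt "2 0 0 -0.06 -0.01" --pt "2 0 0 -0.06 0.02" --pt "2 0 0 -0.06 0.02" --pt "2 0 0 -0.06 -0.02" --pt "2 0 0 -0.06 -0.02" --pt "2 0 0 -0.1 0.01" --pt "2 0 0 -0.15 0" --pt "2 0 0 -0.2 0"

```text
time: 39.2
ee_pos: [0.5367, -0.2746, 0.1845]
tcp_rot: [[0.799, 0.602, 0.001], [0.602, -0.799, -0.001], [0.001, 0.002, -1.0]]
force: [1.2, -1.1, -4.4]
grip_width: 0.0246
gripper_force: 30.0
```

```bash
python3 o.py
```

```text
[ 0.5367 -0.2746  0.1845] 0.02459988989785957 [ 1.2 -1.1 -4.4] [0.01 0.02 0.07] 0.40987116022291115
shift cm [0.1  0.25 2.85] yaw -0.925 turn None
```

Request:
drive_tool --pt "2 0 0 -0.3 0" --pt "2 0 0 -0.4 0" --pt "2 0 0 -0.5 0" --pt "2 0 0 -0.6 0" --pt "2 0 0 -0.7 0" --pt "2 0 0 -0.8 0" --pt "2 0 0 -0.8 0" --pt "2 0 0 -0.6 0" --pt "2 0 0 -0.4 0" --pt "2 0 0 0 0"

```text
time: 40.2
ee_pos: [0.5365, -0.2745, 0.2349]
tcp_rot: [[0.799, 0.602, 0.001], [0.602, -0.799, -0.0], [0.0, 0.001, -1.0]]
force: [1.6, -0.8, -3.5]
grip_width: 0.0249
gripper_force: 30.0
```

```bash
python3 o.py; python3 - <<'E'
from h import *
t=cam('top'); im=t['pixels']; x0,y0=258,192
cr=im[y0:250,x0:312]; a=cv2.resize(cr,None,fx=10,fy=10,interpolation=cv2.INTER_CUBIC); cv2.imwrite('pics/st.png',a[:,:,::-1])
h=cv2.cvtColor(im,cv2.COLOR_RGB2HSV); m=((h[:,:,1]>110)&(h[:,:,0]<16)&(h[:,:,2]>110)).astype(np.uint8)
cs,_=cv2.findContours(m,cv2.RETR_CCOMP,cv2.CHAIN_APPROX_NONE)
for k in cs:
    (u,v),r=cv2.minEnclosingCircle(k)
    if 258<u<312 and 192<v<250 and r>3: print(u,v,r,onz(t,u,v,.06).round(4))
E
```

```text
[ 0.5365 -0.2745  0.2349] 0.024868057861461613 [ 1.6 -0.8 -3.5] [ 0.03 -0.02  0.08] 0.40969658150602095
shift cm [0.11 0.26 7.89] yaw -0.925 turn None
284.7758483886719 220.63792419433594 20.270065307617188 [ 0.4949 -0.0089  0.06  ]
283.0 220.0 5.385264873504639 [ 0.4963 -0.0051  0.06  ]
282.9004211425781 219.5311279296875 16.287893295288086 [ 0.4973 -0.0049  0.06  ]
296.0 215.5 4.924529075622559 [ 0.5057 -0.033   0.06  ]
277.31817626953125 211.68182373046875 4.047844409942627 [0.5143 0.007  0.06  ]
```

View pics/st.png

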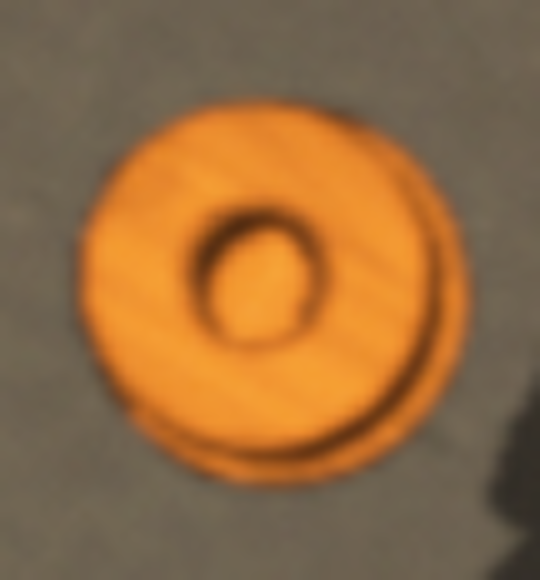

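The stand's empty hole is centred at crop (259,278), i.e. top px (283.3,219.2), about (0.499,-0.004) after bias correction. I'll carry the key over.

Request:
drive_tool --pt "2 0.9 -1.6 0 0" --pt "2 1.5 -2.8 0 0" --pt "2 1.7 -3.0 0 0" --pt "2 1.7 -3.0 0 0" --pt "2 1.7 -3.0 0 0" --pt "2 1.7 -3.0 0 0" --pt "2 1.7 -3.0 0 0" --pt "2 1.5 -2.8 0 0" --pt "2 0.7 -1.7 0 0" --pt "2 0 0 0 0"

```text
time: 41.25
ee_pos: [0.4963, -0.0025, 0.2341]
tcp_rot: [[0.797, 0.604, 0.0], [0.604, -0.797, 0.0], [0.0, -0.0, -1.0]]
force: [0.4, -0.9, -4.6]
grip_width: 0.0245
gripper_force: 30.0
```

```bash
python3 - <<'E'
from h import *
s=manip.observe();print(s['ee_pos'],s['force']); go(.4977,-.0049,.180)
E
```

```text
[ 0.49630696 -0.00248565  0.23409832] [ 0.36896317 -0.86712264 -4.63485723]
shift cm [-0.04  0.28  5.41] yaw -0.922 turn None
```

Request:
drive_tool --pt "2 -0.04 0.25 0.3 0" --pt "2 0 0 0.8 0" --pt "2 0 0 1.1 0" --pt "2 0 0 1.1 0" --pt "2 0 0 1.0 0" --pt "2 0 0 0.8 0" --pt "2 0 0 0.6 0" --pt "2 0 0 0.6 0" --pt "2 0 0 0.6 0" --pt "2 0 0 0 0"

```text
time: 42.25
ee_pos: [0.4981, -0.0069, 0.1644]
tcp_rot: [[0.799, 0.602, -0.001], [0.602, -0.799, 0.0], [-0.001, -0.001, -1.0]]
force: [1.0, -0.6, -4.1]
grip_width: 0.025
gripper_force: 30.0
```

```bash
python3 - <<'E'
from h import *
s=manip.observe();print(s['ee_pos'],s['force'],s['ft_torque']); go(.4977,-.0049,.125)
E
```

```text
[ 0.49806012 -0.00692583  0.16444535] [ 1.00742759 -0.61216032 -4.07747843] [-0.0072671   0.07584282  0.02526036]
shift cm [ 0.1  -0.18  3.94] yaw -0.925 turn None
```

Request:
drive_tool --pt "2 0.1 -0.15 0 0" --pt "2 0 0 0 0" --pt "2 0 0 0.2 0" --pt "2 0 0 0.2 0" --pt "2 0 0 0.3 0" --pt "2 0 0 0.3 0" --pt "2 0 0 0.4 0" --pt "2 0 0 0.4 0" --pt "2 0 0 0.3 0" --pt "2 0 0 0 0"

```text
time: 43.25
ee_pos: [0.498, -0.0052, 0.1437]
tcp_rot: [[0.799, 0.602, -0.001], [0.602, -0.799, 0.0], [-0.001, -0.0, -1.0]]
force: [1.3, -0.7, -3.9]
grip_width: 0.0249
gripper_force: 30.0
```

```bash
python3 - <<'E'
from h import *
s=manip.observe();print(s['ee_pos'],s['force'],s['ft_torque']); go(.4977,-.0049,.125)
E
```

```text
[ 0.49798491 -0.00515646  0.14367795] [ 1.29782555 -0.69711947 -3.90925357] [ 0.01901672 -0.00260682  0.05869832]
shift cm [-0.01 -0.04  1.87] yaw -0.925 turn None
```

Inside the hole with no contact; I'll continue to the floor.

Request:
drive_tool --pt "2 0 0 0.3 0" --pt "2 0 0 0.3 0" --pt "2 0 0 0.3 0" --pt "2 0 0 0.2 0" --pt "2 0 0 0.2 0" --pt "2 0 0 0.15 0" --pt "2 0 0 0.15 0" --pt "2 0 0 0.1 0" --pt "2 0 0 0 0" --pt "2 0 0 0 0"

```text
time: 44.25
ee_pos: [0.4982, -0.0052, 0.1273]
tcp_rot: [[0.799, 0.602, 0.0], [0.602, -0.799, -0.0], [-0.0, 0.0, -1.0]]
force: [1.1, -0.1, -3.6]
grip_width: 0.025
gripper_force: 30.0
```

Request:
drive_tool --pt "2 0 0 0.1 0" --pt "2 0 0 0.1 0" --pt "2 0 0 0.1 0" --pt "2 0 0 0.1 0" --pt "2 0 0 0.1 0" --pt "2 0 0 0.1 0" --pt "2 0 0 0 0" --pt "2 0 0 0 0" --pt "2 0 0 0 0" --pt "2 0 0 0 0"

```text
time: 45.25
ee_pos: [0.4996, -0.0051, 0.1245]
tcp_rot: [[0.799, 0.602, 0.005], [0.602, -0.799, 0.0], [0.004, 0.003, -1.0]]
force: [-3.2, 1.5, 24.3]
grip_width: 0.0251
gripper_force: 30.0
```

The floor is reached at the expected height. I'll ease off and release.

Request:
drive_tool --pt "2 0 0 -0.35 0" --pt "2 0 0 0 0" --pt "4 0 0 0 0" --pt "5 0 0 0 0" --pt "6 0 0 0 0" --pt "6 0 0 0 0" --pt "6 0 0 0 0" --pt "6 0 0 0 0" --pt "6 0 0 0 0" --pt "6 0 0 0 0"

```text
time: 46.25
ee_pos: [0.4982, -0.0052, 0.1248]
tcp_rot: [[0.799, 0.602, 0.0], [0.602, -0.799, -0.0], [0.0, 0.0, -1.0]]
force: [0.6, -0.3, -0.7]
grip_width: 0.0599
gripper_force: 0.0
```

Request:
drive_tool --pt "6 0 0 -0.5 0" --pt "6 0 0 -1 0" --pt "6 0 0 -1.5 0" --pt "6 0 0 -1.5 0" --pt "6 0 0 -1.5 0" --pt "6 0 0 -1.5 0" --pt "6 0 0 -1.5 0" --pt "6 0 0 -1.5 0" --pt "6 0 0 -1 0" --pt "6 0 0 0 0"

```text
time: 47.25
ee_pos: [0.4986, -0.0052, 0.2413]
tcp_rot: [[0.799, 0.602, 0.002], [0.602, -0.799, -0.0], [0.001, 0.001, -1.0]]
force: [1.6, -0.3, -0.9]
grip_width: 0.0601
gripper_force: 0.0
```

```bash
python3 - <<'E'
from h import *
s=manip.observe();print(s['ee_pos'],s['grip_width'],s['force'],s['time']); c=cam('scene')
im=c['pixels'];h=cv2.cvtColor(im,cv2.COLOR_RGB2HSV)
m=((h[:,:,2]>130)&(h[:,:,1]<50)); v,u=np.nonzero(m[172:200,255:285]); print(len(u),u.mean()+255,v.mean()+172,'pred',proj(c,[.498,-.004,.135]))
cv2.imwrite('pics/end.png',cv2.resize(im[130:280,190:390],(800,600),interpolation=cv2.INTER_CUBIC)[:,:,::-1])
E
```

```text
[ 0.49859547 -0.00518041  0.24133237] 0.06005280949550386 [ 1.55409288 -0.31356748 -0.87837955] 47.25
8 257.25 188.375 pred (np.float64(268.5216817860545), np.float64(185.68949437651992))
```

View pics/end.png

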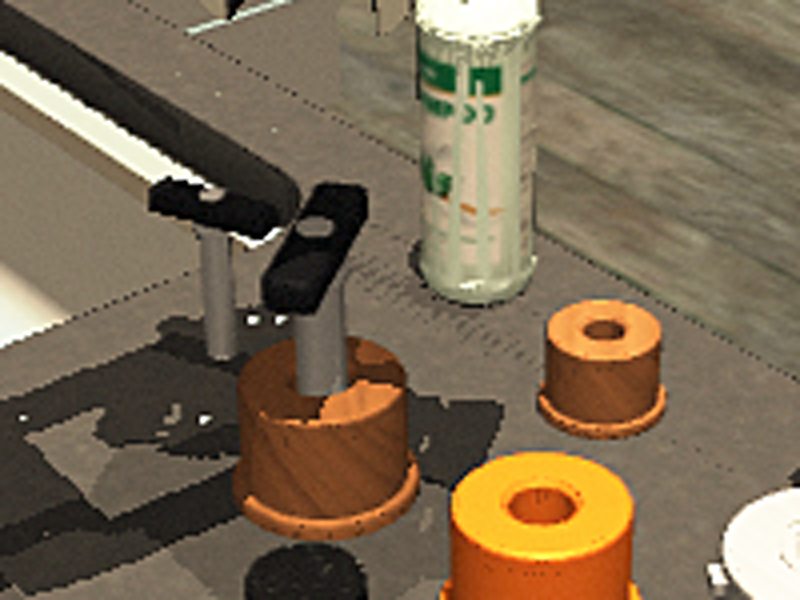

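The key stands upright in its stand: its disc is at scene px (269,186), matching the fully-down prediction (268.5,185.7), and the gripper is clear.

```bash
python3 -c "
from bench import manip
print(manip.job_done())"
```

```text
the job is handed in; nothing more can be done
None
```

I turned the screw clockwise until torque rose sharply at its stop, put the key back upright and fully down in its stand, let go and handed the job in at about 47 s; the key jammed on withdrawal, so I re-tightened the screw to its stop before pulling out, and I had no direct reading of the screw's final angle.

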